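# Park the sprung slide clamp open

## Robot

A 6-joint arm with a two-finger parallel gripper is mounted at the origin on a cart in front of the work surface, level with it; the furniture and walls round the work are solid. World frame = base frame: x ahead of the robot, y to its left, z up, the work surface at z = 0. Lengths are in m, angles in rad, forces in N, time in s.
With the tool pointing down it reaches from about 0.25 to 0.775 m from the base axis. Payload 4 kg.
Tool frame: the origin (TCP) lies on the centre line of the jaws, within the pads' length; the fingertips stand 19 mm ahead of it and the grasp point (between the pads) is the TCP; z points along the fingers, y is the line along which they close (so a half turn about z gives the same grasp; the last joint's range is limited). The gripper opens to 85 mm and grips with 20 to 120 N. Pads are 22 mm wide; open, the fingers measure 114 mm over their backs; the gripper's body (76 mm by 85 mm) begins 54 mm behind the grasp point. The pads swing forward as they close: fully open they stand 13 mm farther back than shut.
Start: joints at [-1.306, 0.087, 1.371, -0, 1.684, -0.103], TCP at [0.198, -0.513, 0.25] pointing down, gripper open.
Joint ranges: [-3.1, 3.1], [-0.76, 2.03], [0.27, 2.55], [-1.08, 4.22], [0.17, 2.65], [-2.57, 2.57]. Speed limits (rad/s): [2.79, 2.79, 3.14, 3.14, 3.14, 3.14].

## Interface

Orientations are given as a unit quaternion [w, x, y, z].
In Python, from plant import env, viewer gives the robot as it stands.
- The arm moves only by the tool apply_moves, never from a script. Its argument "commands" is one flat list of numbers, 7 for each row, row after row: the turn, a rotation vector about the tool's x, y, z in degrees, then the shift along the tool's x, y, z in cm, then the opening, from -1 (shut) to 1 (fully open). In form: [ax, ay, az, x, y, z, fingers, ax, ay, az, x, y, z, fingers, ...]. A call has 1 to 10 rows; each row shifts and turns the commanded pose from where the row before left it, along the tool's axes as they then stand; what a row does not reach is not made up. A row lasts 1/8 s, in which the tool goes at most 62.5 mm and 10.7 degrees, less where a joint would pass 70% of its speed; a pose out of reach is approached as far as the arm can. A call is refused whole if a number of a shift passes 6.25 or a number of a turn 10.7, either way. A call with a gripper value outside its range is refused whole. The fingers move at their own pace and stop on an object; "force" is the grip in N (left out, the last holds). Time passes only in rows, so rows that do not move let the fingers close. It gives the time, the measured TCP pose, the force, the opening and the grip force at its end, in the units of the state.
- env.read_state(): the state, without advancing time (a new reading comes with each control period).
- viewer.get_image(name): name is "side" or "top"; returns (picture, depth): 480x640x3 uint8, red, green, blue; 480x640 float32, m along the optical axis (not along the pixel's ray), 0 where there is no reading.
- viewer.camera_model(name): a dict with "fx", "fy", "cx", "cy" (pixels), "xyz" and "orientation" of the camera in the world. Camera axes: x right, y up, looking along -z (the intrinsics and any distortion apply to the point x, -y, -z); pixel columns grow to the right and rows downward; lengths in m; the calibration is good to about 2 mm. A picture is of the moment at which its call begins. camera_model takes no time and is no camera call.
- env.sign_off(): hands the job in; it is judged then, once.
The state is a dict: "time_s": time; "joint_positions": joint angles; "dq": joint speeds; "joint_efforts": joint torques, N m; "ee_pos": TCP position; "orientation": TCP orientation; "ft_force": force on the tool from outside, world axes, zero at the start; "moment": the same for the moment, N m; "finger_gap": finger opening in m; "grasp_force": force on a finger pad.
Only numpy, scipy, OpenCV 4.12 (cv2) and the standard library are available. Lean on these libraries where they do the work, as an engineer would, in place of code of your own. Each camera call takes 0.05 s, during which the arm holds its last target. There are 200 camera calls.

## Task

Two small spring clamps for microscope slides stand on the bench. On the one that holds the glass slide, draw the upright knob back along its slot, then across into the holding notch, so that the clamp stays open by itself once you let go and the slide can be lifted out later. Leave the slide lying in its bed, leave the empty clamp closed, and do not knock the tally counter, forceps or dust cap about.

Things in the scene. Friction and masses are not known exactly. Their poses are not given: they have to be found in the camera images.
- slide_clamp: the clamp holding the glass slide: aluminium base plate 180 (x) by 110 (y) mm, fixed to the bench. Near half: dark steel gate plate, top 28 mm above the bench, x -84 to -6, y -45 to 45 mm, with the knob in its slot. Far half: the slide bed, with a 21 mm high fence at x = 70. Origin: centre of the underside. x points from the gate to the slide bed, y to the left of that, z up
- knob (a point): grip point on the axis of that clamp's knob, 60 mm above the bench; moves with the knob. An upright black round knob, 18 mm in diameter, from 42 to 75 mm above the bench, on an 8 mm stem. Closed, it stands at x = -22, y = -11 mm in the clamp's frame; held in the notch at about x = -46, y = +9 to +13 mm
- notch (a point): where the knob's stem rests in the holding notch, at the gate's top face (x = -46, y = +13 mm, z = 28 mm in the clamp's frame; fixed). The slot is a hook: a lane along x at y = -11 mm, a crosswise leg at its near end (stem centre at x -54 to -64), and the notch, which opens towards that leg. The notch is always on the left (+y) of the lane
- draw (a joint): how far the knob and the presser bar it carries are drawn back (m): 0 closed on the slide, grows along the clamp's -x, stop at 0.042. A spring pulls it home, 3.6 N at 0 and 6 N at the stop. The knob can pass across only beyond 0.032; held in the notch it reads about 0.024
- cross (a joint): how far the knob has moved across (m): 0 in the lane, grows along the clamp's +y, stop at 0.024. A light spring (0.8 to 1.8 N) pulls it back to 0. Beyond 0.020, with draw past 0.032, the knob faces the notch and, let go, springs 8 mm forward into it, where a nib 8 mm wide keeps it from going back across
- slide: glass microscope slide with a stained spot, 76 by 26 by 4 mm, loose in the bed of slide_clamp, its long side along the clamp's y. Origin: centre of its underside, 56 mm along the clamp's +x, 13 mm above the bench. It stays there
- spare_clamp: the other clamp, alike in every way but with an empty bed; fixed to the bench. Origin and axes as for slide_clamp. It stays closed
- spare_draw (a joint): as draw, for the empty clamp (m); stays at 0
- counter: chromed hand tally counter, round, 56 by 54 by 28 mm, loose, standing between the clamps; origin at the centre of its underside. To be left alone
- forceps: steel forceps, 124 by 14 by 11 mm, loose, lying in front of the gap between the clamps; origin at the centre of its underside. To be left alone
- cap: black round dust cap, 41 mm in diameter, 12 mm high, loose, between the clamps; origin at the centre of its underside. To be left alone
- microscope: the microscope on the left of the bench, fixed and solid: 0.42 m high, 0.37 m deep (x) and 0.23 m wide (y), eyepieces towards the robot; origin: about the centre of its underside. Nothing is to be done with it: the arm only has to stay clear of it (lift the fingertips above its height before passing over)

How it is judged:
At the end, for the whole second after the job is handed in: The knob of the clamp that holds the slide rests by itself in its holding notch (draw 17 to 29 mm, cross over 14 mm, at rest), the slide still lies in its bed (flat, within about 12 mm of its place along the clamp and 15 mm across), and the empty clamp is closed (spare_draw under 6 mm) (value of joint draw between 0.017 and 0.029 m and value of joint cross above 0.014 m and velocity of joint draw between -0.01 and 0.01 m/s and value of joint spare_draw below 0.006 m and z of slide in the frame of slide_clamp between 0.008 and 0.02 m and x of slide in the frame of slide_clamp between 0.044 and 0.068 m and y of slide in the frame of slide_clamp between -0.015 and 0.015 m); the robot touches nothing.
It fails at once if the empty clamp is drawn open by more than 10 mm (value of joint spare_draw above 0.01 m).
It fails at once if the tally counter, the forceps or the dust cap is shoved more than 30 mm (distance of any of counter, forceps, cap from where it was at the start of the episode above 0.03 m).
It also fails if it takes over 38 s, if anything falls off the work surface, if the arm or the gripper's body presses on something with over 40 N, if the wrist force passes 120 N, or if a joint passes its speed limit or range.

## Working session

There is one attempt and no reset: what is moved stays moved. The work goes in short steps, Python scripts to look and compute and a tool call to move; the robot and the scene stay as the last step left them, time stands still between calls to the robot, and variables do not carry over. Pictures are saved under pics/ and viewed, at most 10 in all, crops included, and the job is handed in when it is done.

Besides the shell and the picture viewer there is one more tool, called after "Request:" by a JSON object that holds its "op" and its "data", one argument or row to a line. apply_moves: Moves the arm, as the interface text tells. Its arguments: {"type":"object","properties":{"commands":{"type":"array","items":{"type":"number"}},"force":{"type":"number"}},"required":["commands"]}

```bash
ls; mkdir -p pics; cat > h.py <<'E'
import numpy as np, cv2
from scipy.spatial.transform import Rotation as R
from plant import env, viewer
def rot(q): return R.from_quat([q[1],q[2],q[3],q[0]])
def points(name):
    im,d=viewer.get_image(name); m=viewer.camera_model(name)
    v,u=np.mgrid[:480,:640]
    p=np.stack([(u-m['cx'])/m['fx']*d,-(v-m['cy'])/m['fy']*d,-d],-1)
    P=p@rot(m['orientation']).as_matrix().T+np.array(m['xyz']); P[d==0]=np.nan
    return im,P,m
E
python3 - <<'E'
from h import *
for n in('top','side'):
    im,P,m=points(n); np.save(n+'.npy',P); cv2.imwrite(f'pics/{n}0.png',im[...,::-1]); print(m)
print(env.read_state())
E
```

```text
pics
{'fx': 571.1528351512642, 'fy': 571.1528351512642, 'cx': 315.51326362492347, 'cy': 245.6588857108086, 'xyz': array([0.27889929, 0.13300188, 1.37531576]), 'orientation': array([-0.68918284, -0.07061297,  0.0725236 ,  0.71748251])}
{'fx': 546.0962511768207, 'fy': 546.0962511768207, 'cx': 325.24727983018613, 'cy': 238.44070660935648, 'xyz': array([-0.11922718,  1.03332445,  1.01031449]), 'orientation': array([-0.28538103, -0.12723109,  0.39735552,  0.86283168])}
{'time_s': 0.1, 'joint_positions': array([-1.30609105e+00,  8.79439728e-02,  1.37214198e+00, -2.32205802e-07,
        1.68358939e+00, -1.03101700e-01]), 'dq': array([-0.00158276, -0.00078739, -0.00514607, -0.00218791,  0.00081128,
        0.00068029]), 'joint_efforts': array([ 2.42640883e-03, -3.53013289e+01, -3.14219964e+01, -7.55699375e-05,
        7.90903898e-03,  1.96739009e-06]), 'ee_pos': array([ 0.19764967, -0.51281653,  0.24920205]), 'orientation': array([-1.03793871e-03,  9.83136828e-01,  1.82868511e-01, -8.41660601e-05]), 'ft_force': array([ 0.06544004, -0.45285516, -0.23432468]), 'moment': array([-0.01216513, -0.00797356,  0.02647844]), 'grasp_force': 0.0, 'finger_gap': 0.08533248564297749}
```

View pics/top0.png

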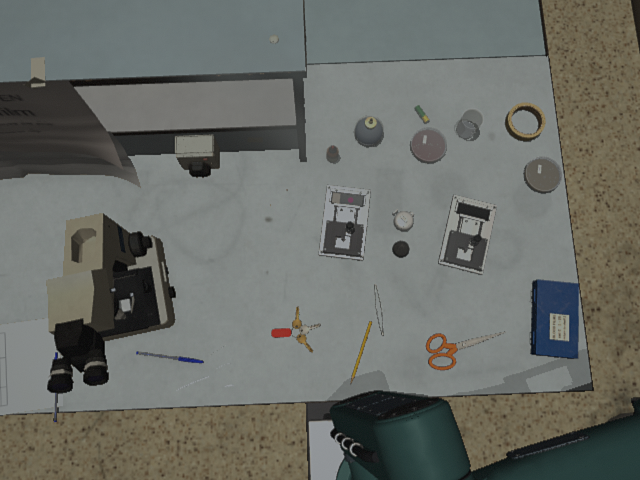

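View pics/side0.png

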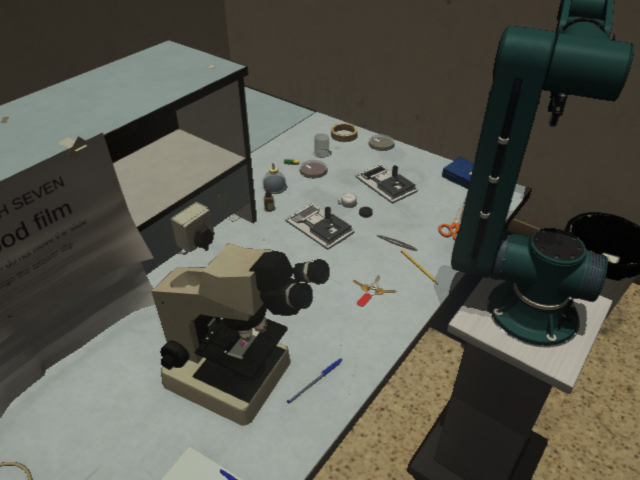

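The two clamps are at about (345,222) and (467,233) in the top view, with the knobs near (350,228) and (476,239). The left bed looks to hold the slide. I'll check with a crop and measure.

```bash
python3 - <<'E'
from h import *
im=cv2.imread('pics/top0.png'); P=np.load('top.npy')
a=im[175:285,305:415]; b=im[175:285,415:525]
cv2.imwrite('pics/crop.png',cv2.resize(np.hstack([a,b]),(800,400),interpolation=cv2.INTER_CUBIC))
for n,im_ in(('top',im),('side',cv2.imread('pics/side0.png'))):
    P=np.load(n+'.npy')
    for nm,y in(('L',(0.0,.12)),('R',(-.28,-.12))):
        pass
P=np.load('top.npy')
for u,v in((345,222),(350,228),(467,233),(476,239),(403,220),(400,249),(379,310)): print(u,v,P[v,u].round(3))
for u0,u1 in((315,375),(435,500)):
    Q=P[180:280,u0:u1].reshape(-1,3)
    g=im[180:280,u0:u1].reshape(-1,3)
    for n in('knob',):
        k=Q[(Q[:,2]>.06)&(Q[:,2]<.09)]; print('knob',len(k),k.mean(0),k.min(0),k.max(0))
    s=Q[(Q[:,2]>.006)&(Q[:,2]<.09)]
    r=cv2.minAreaRect((s[:,:2]*1000).astype(np.float32)); print('base',len(s),r,cv2.boxPoints(r))
    s=Q[(Q[:,2]>.024)&(Q[:,2]<.034)]
    r=cv2.minAreaRect((s[:,:2]*1000).astype(np.float32)); print('28mm',len(s),r)
# side knob
Ps=np.load('side.npy')
for k in((325,210),(395,168)):
    Q=Ps[k[1]-10:k[1]+14,k[0]-10:k[0]+14].reshape(-1,3); q=Q[(Q[:,2]>.048)&(Q[:,2]<.085)]; print('side',len(q),q.mean(0),q.min(0),q.max(0))
E
```

```text
345 222 [0.611 0.05  0.03 ]
350 228 [0.586 0.042 0.072]
467 233 [ 0.574 -0.245  0.022]
476 239 [ 0.547 -0.251  0.073]
403 220 [ 0.612 -0.092  0.024]
400 249 [ 0.542 -0.081  0.013]
379 310 [ 0.398 -0.023 -0.004]
knob 54 [0.5927307  0.0428524  0.07288265] [0.58410049 0.03352146 0.06204876] [0.60155658 0.05059663 0.07974742]
base 3145 ((599.959228515625, 51.11858367919922), (144.15682983398438, 250.1182861328125), 87.71299743652344) [[472.12338  -15.911919]
 [722.0425   -25.892921]
 [727.79504  118.149086]
 [477.87598  128.1301  ]]
28mm 894 ((613.5819091796875, 50.536224365234375), (89.73821258544922, 160.45538330078125), 80.78773498535156)
knob 60 [ 0.54983479 -0.25227623  0.0718557 ] [ 0.54172335 -0.26286215  0.06017156] [ 0.55937403 -0.24473665  0.08087784]
base 3158 ((591.2210083007812, -251.79440307617188), (157.40606689453125, 248.556640625), 84.60269165039062) [[ 460.09076 -318.45868]
 [ 707.54535 -341.83832]
 [ 722.35126 -185.13013]
 [ 474.89667 -161.75049]]
28mm 931 ((570.7805786132812, -248.95489501953125), (91.11032104492188, 161.13194274902344), 72.36289978027344)
side 61 [0.59072777 0.04841853 0.06514951] [0.5826096  0.03704568 0.04825559] [0.60188339 0.0548987  0.07942265]
side 51 [ 0.54886907 -0.24806993  0.06466433] [ 0.54060276 -0.25843941  0.04857584] [ 0.55959742 -0.23770533  0.07839505]
```

View pics/crop.png

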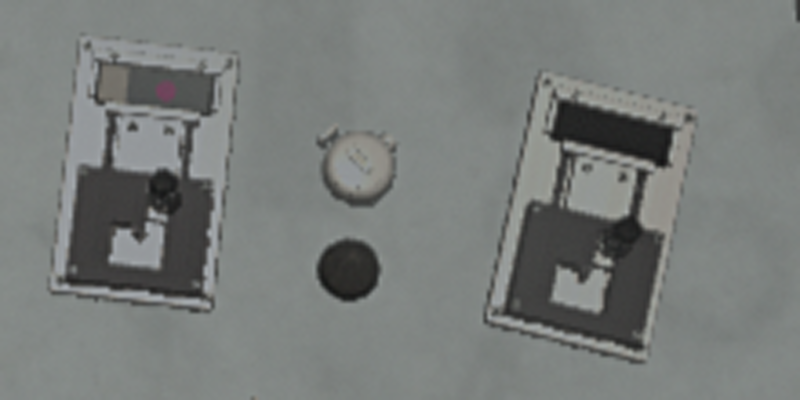

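The left crop shows the slide with its pink spot at (165,90), so the left clamp is the target. Its base corners are at crop (82,37), (238,53), (212,310) and (53,290), and the hook's cutout lies to the left of the lane.

```bash
cat >> h.py <<'E'
def ray(m,u,v,z):
    d=rot(m['orientation']).apply([(u-m['cx'])/m['fx'],-(v-m['cy'])/m['fy'],-1.]); c=np.array(m['xyz'])
    return c+d*(z-c[2])/d[2]
E
python3 - <<'E'
from h import *
m=viewer.camera_model('top')
C=np.array([ray(m,305+(x-1.3)/3.636,175+(y-1.3)/3.636,.008) for x,y in((82,37),(238,53),(212,310),(53,290))])[:,:2]
c=C.mean(0); ax=(C[0]+C[1]-C[2]-C[3]); ay=(C[0]+C[3]-C[1]-C[2])
print(C.round(3),c,np.linalg.norm(ax)/2,np.linalg.norm(ay)/2,np.degrees(np.arctan2(ax[1],ax[0])),np.degrees(np.arctan2(-ay[0],ay[1])))
t=np.arctan2(ax[1],ax[0])*.6+.4*np.arctan2(-ay[0],ay[1]); Rm=np.array([[np.cos(t),-np.sin(t)],[np.sin(t),np.cos(t)]])
print(np.degrees(t),'knob pred',c+Rm@[-.022,-.011],'notch',c+Rm@[-.046,.013])
im=cv2.imread('pics/top0.png')
# dark knob top blob
s=env.read_state();Rt=rot(s['orientation']).as_matrix();print(Rt.round(3))
for e in((145,176),(163,185)): print(ray(m,305+e[0]/3.636,175+e[1]/3.636,.075))
E
```

```text
[[ 0.714  0.088]
 [ 0.698 -0.018]
 [ 0.52   0.01 ]
 [ 0.538  0.115]] [0.61737302 0.04880552] 0.17918244605613742 0.10737346329817084 -8.864996688865258 -9.02041701983384
-8.927164821252692 knob pred [0.59393255 0.0413527 ] notch [0.57394757 0.06878627]
[[ 0.933  0.36  -0.001]
 [ 0.36  -0.933  0.002]
 [ 0.    -0.002 -1.   ]]
[0.59652677 0.05317868 0.075     ]
[0.59010282 0.04190179 0.075     ]
```

Request:
{"op": "apply_moves", "data": {
  "commands": [0,0,0,5,-3.3,0,1,0,0,0,5,-3.3,0,1,0,0,0,5,-3.3,0,1,0,0,0,5,-3.3,0,1,0,0,0,5,-3.3,0,1,0,0,0,5,-3.3,0,1,0,0,0,5,-3.3,0,1,0,0,0,5,-3.3,0,1,0,0,0,5,-3.3,0,1,0,0,0,5,-3.3,0,1]
}}

```text
time_s: 1.35
ee_pos: [0.5463, -0.0237, 0.2498]
orientation: [0.0, 0.983, 0.183, -0.0]
ft_force: [0.1, -0.5, 0.4]
finger_gap: 0.0853
grasp_force: 0.0
```

Request:
{"op": "apply_moves", "data": {
  "commands": [0,0,-10,0,0,0,1,0,0,-10,0,0,0,1,0,0,-10,0,0,0,1,0,0,-10,0,0,0,1,0,0,-10,0,0,0,1,0,0,-10,0,0,0,1,0,0,0,0,0,0,1,0,0,0,0,0,0,1]
}}

```text
time_s: 2.35
ee_pos: [0.5455, -0.0255, 0.25]
orientation: [-0.0, 0.761, 0.649, -0.0]
ft_force: [-0.0, -0.2, 0.9]
finger_gap: 0.0855
grasp_force: 0.0
```

```bash
cat >> h.py <<'E'
def todo(x,y,z,show=True):
    s=env.read_state(); Rt=rot(s['orientation']).as_matrix()
    print('t',s['time_s'],'pos',s['ee_pos'].round(4),'toolaxes',Rt.round(3).tolist(),'F',s['ft_force'].round(1),'gap',s['finger_gap'],'grip',s['grasp_force'],'\nyang',np.degrees(np.arctan2(Rt[1,1],Rt[0,1])))
    print('shift cm',(Rt.T@(np.array([x,y,z])-s['ee_pos'])*100).round(2))
E
python3 -c "
from h import *
todo(.593,.042,.12)"
```

```text
t 2.35 pos [ 0.5455 -0.0255  0.25  ] toolaxes [[0.158, 0.988, -0.001], [0.988, -0.158, -0.0], [-0.0, -0.001, -1.0]] F [-0.  -0.2  0.9] gap 0.08548582004440558 grip 0.0 
yang -9.06284471122515
shift cm [ 7.41  3.63 13.  ]
```

Request:
{"op": "apply_moves", "data": {
  "commands": [0,0,0,3.7,1.8,0,1,0,0,0,3.7,1.8,0,1,0,0,0,0,0,5,1,0,0,0,0,0,5,1,0,0,0,0,0,3,1,0,0,0,0,0,0,1]
}}

```text
time_s: 3.1
ee_pos: [0.5905, 0.0421, 0.1166]
orientation: [-0.003, 0.76, 0.649, -0.003]
ft_force: [0.0, -0.2, 0.5]
finger_gap: 0.0849
grasp_force: 0.0
```

```bash
python3 -c "
from h import *
todo(.593,.042,.06)
im,P,m=points('side'); cv2.imwrite('pics/s1.png',cv2.resize(im[130:270,240:440,::-1],(800,560),interpolation=cv2.INTER_CUBIC))"
```

```text
t 3.1 pos [0.5905 0.0421 0.1166] toolaxes [[0.156, 0.988, -0.008], [0.988, -0.156, 0.0], [-0.001, -0.008, -1.0]] F [ 0.  -0.2  0.5] gap 0.08486873057204412 grip 0.0 
yang -9.00357779135072
shift cm [0.04 0.3  5.66]
```

View pics/s1.png

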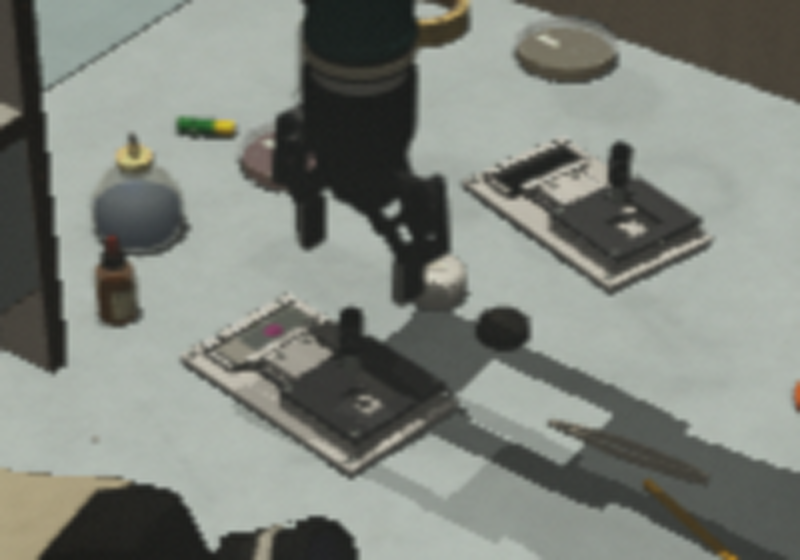

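The open fingers straddle the knob at crop (350,325), with the finger pads at (310,230) and (405,280). Next I'll lower onto it and close.

Request:
{"op": "apply_moves", "data": {
  "commands": [0,0,0,0,0.1,3,1,0,0,0,0,0,2.6,1,0,0,0,0,0,0,1,0,0,0,0,0,0,-1,0,0,0,0,0,0,-1,0,0,0,0,0,0,-1,0,0,0,0,0,0,-1,0,0,0,0,0,0,-1,0,0,0,0,0,0,-1],
  "force": 40
}}

```text
time_s: 4.28
ee_pos: [0.594, 0.0418, 0.0652]
orientation: [0.0, 0.76, 0.65, 0.0]
ft_force: [-1.4, -0.4, 5.2]
finger_gap: 0.0166
grasp_force: 39.2
```

```bash
python3 -c "
from h import *
todo(.593,.042,.06)"
```

```text
t 4.275 pos [0.594  0.0418 0.0652] toolaxes [[0.155, 0.988, 0.001], [0.988, -0.155, -0.0], [0.0, 0.001, -1.0]] F [-1.4 -0.4  5.2] gap 0.01657868236162944 grip 39.23450083471835 
yang -8.923221597384783
shift cm [ 0.   -0.1   0.52]
```

Request:
{"op": "apply_moves", "data": {
  "commands": [0,0,0,0,-0.8,0,-1,0,0,0,0,-0.8,0,-1,0,0,0,0,-0.8,0,-1,0,0,0,0,-0.8,0,-1,0,0,0,0,-0.6,0,-1,0,0,0,0,0,0,-1,0,0,0,0,0,0,-1]
}}

```text
time_s: 5.15
ee_pos: [0.5571, 0.0478, 0.0652]
orientation: [0.001, 0.76, 0.65, 0.001]
ft_force: [6.1, -0.6, 4.0]
finger_gap: 0.0171
grasp_force: 39.4
```

```bash
python3 -c "
from h import *
todo(.594,.0418,.065)"
```

```text
t 5.15 pos [0.5571 0.0478 0.0652] toolaxes [[0.155, 0.988, 0.004], [0.988, -0.155, -0.0], [0.0, 0.004, -1.0]] F [ 6.1 -0.6  4. ] gap 0.017130595103672194 grip 39.42192398943007 
yang -8.929305402941054
shift cm [-0.02  3.73  0.03]
```

Request:
{"op": "apply_moves", "data": {
  "commands": [0,0,0,0.6,0,0,-1,0,0,0,0.6,0,0,-1,0,0,0,0.6,0,0,-1,0,0,0,0.5,0,0,-1,0,0,0,0,0,0,-1,0,0,0,0,0,0,-1]
}}

```text
time_s: 5.9
ee_pos: [0.5608, 0.0696, 0.0652]
orientation: [0.002, 0.76, 0.65, 0.001]
ft_force: [5.6, -2.5, 3.4]
finger_gap: 0.0167
grasp_force: 39.5
```

```bash
python3 -c "
from h import *
todo(.594,.0418,.065)"
```

```text
t 5.9 pos [0.5608 0.0696 0.0652] toolaxes [[0.155, 0.988, 0.003], [0.988, -0.155, -0.002], [-0.001, 0.004, -1.0]] F [ 5.6 -2.5  3.4] gap 0.016668951746004954 grip 39.46450285613537 
yang -8.927499352222034
shift cm [-2.23  3.71  0.03]
```

Request:
{"op": "apply_moves", "data": {
  "commands": [0,0,0,0.1,0.5,0,-1,0,0,0,0,0.5,0,-1,0,0,0,0,0.2,0,-1,0,0,0,0,0,0,-1,0,0,0,0,0,0,-1]
}}

```text
time_s: 6.52
ee_pos: [0.5726, 0.0687, 0.0652]
orientation: [0.002, 0.76, 0.65, 0.0]
ft_force: [4.3, -1.4, 4.3]
finger_gap: 0.0164
grasp_force: 39.5
```

```bash
python3 -c "
from h import *
todo(.594,.0418,.065)"
```

```text
t 6.525 pos [0.5726 0.0687 0.0652] toolaxes [[0.155, 0.988, 0.003], [0.988, -0.155, -0.002], [-0.001, 0.003, -1.0]] F [ 4.3 -1.4  4.3] gap 0.016420738382694314 grip 39.524074383080006 
yang -8.938501711017137
shift cm [-2.33  2.53  0.03]
```

Request:
{"op": "apply_moves", "data": {
  "commands": [0,0,0,0,0,0,1,0,0,0,0,0,0,1,0,0,0,0,0,0,1,0,0,0,0,0,0,1,0,0,0,0,0,0,1,0,0,0,0,0,-4,1,0,0,0,0,0,-5,1,0,0,0,0,0,-5,1,0,0,0,0,0,-5,1,0,0,0,0,0,0,1]
}}

```text
time_s: 7.78
ee_pos: [0.5739, 0.0697, 0.2608]
orientation: [0.004, 0.76, 0.65, 0.005]
ft_force: [-0.2, 0.2, 0.7]
finger_gap: 0.0854
grasp_force: 0.0
```

```bash
python3 -c "
from h import *
todo(.594,.0418,.25)
im,P,m=points('side'); cv2.imwrite('pics/s2.png',cv2.resize(im[130:270,240:440,::-1],(800,560),interpolation=cv2.INTER_CUBIC))
Q=P[195:225,305:350].reshape(-1,3); q=Q[(Q[:,2]>.05)&(Q[:,2]<.085)]; print(len(q),q.mean(0))"
```

```text
t 7.775 pos [0.5739 0.0697 0.2608] toolaxes [[0.155, 0.988, 0.012], [0.988, -0.155, 0.0], [0.002, 0.012, -1.0]] F [-0.2  0.2  0.7] gap 0.08538903077796052 grip 0.0 
yang -8.918607969982197
shift cm [-2.45  2.41  1.1 ]
60 [0.57006964 0.07198769 0.06694154]
```

View pics/s2.png

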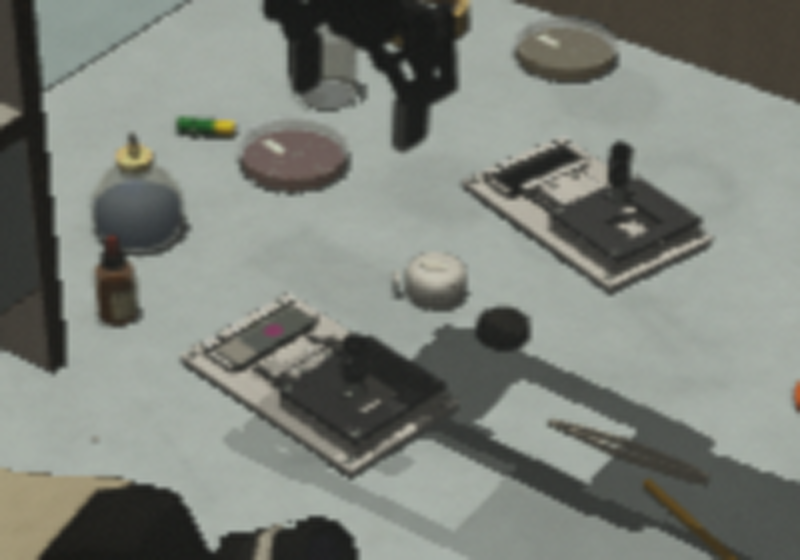

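The knob has moved to crop (355,355). From its start position that is about 24 mm of draw and 20 mm of cross, so it is resting in the notch by itself. The slide with its spot at (275,330) is still in the bed, and the spare clamp and loose items have not moved.

```bash
python3 -c "
from h import *
print(env.sign_off())"
```

```text
the job is handed in; nothing more can be done
None
```

The job is handed in: the slide clamp's knob rests by itself in its holding notch (about 24 mm drawn, 20 mm across, measured from the side camera), with the slide in its bed and the spare clamp, counter, forceps and cap showing no movement; the sign-off returned no verdict.

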